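# Flip the bowl's kiln marker

### The arm

A 6-joint arm with a two-finger parallel gripper is mounted at the origin on the work surface. World frame = base frame: x ahead of the robot, y to its left, z up, the work surface at z = 0. Lengths are in mm, angles in rad, forces in N, time in s.
With the tool pointing down it reaches from about 350 to 775 mm from the base axis. Payload 7.3 kg.
Tool frame: the origin (TCP) lies midway between the tips of the shut fingers; the grasp point (between the pads) lies 19 mm behind it; z points along the fingers, y is the direction in which the jaws open and shut (so a half turn about z gives the same grasp; the last joint's range is limited). The gripper opens to 92 mm and grips with 3 to 60 N. Pads are 19 mm wide; open, the fingers measure 130 mm over their backs; the gripper's body (75 mm by 190 mm) begins 47 mm behind the grasp point.
Start: joints at [0.988, 0.342, 1.524, -0, 1.275, -0.146], TCP at [222.086, 475.734, 226.741] pointing down, gripper open.
Joint ranges: [-2.53, 2.53], [-0.77, 2.02], [0.04, 2.7], [-1, 4.14], [0.28, 2.66], [-3.11, 3.11]. Speed limits (rad/s): [2.57, 2.57, 3.14, 3.14, 3.14, 3.14].

### API

Orientations are given as [roll, pitch, yaw] about the fixed x, y, z axes, in that order (R = Rz(yaw) Ry(pitch) Rx(roll)).
In Python, from plant import sensors, imaging, ticket gives the robot as it stands. The module is installed in compiled form; this text tells all that it offers.
- The arm moves only by the tool arm_command, never from a script. Its argument "increments" is one flat list of numbers, 5 for each row, row after row: the closure, from 0 (fully open) to 1 (shut), then the shift along the tool's x, y, z in mm, then the turn about the tool's z in degrees. In form: [hand, dx, dy, dz, spin, hand, dx, dy, dz, spin, ...]. A call has 1 to 20 rows; each row is the pose to reach, as a shift and turn from the pose commanded when the call began, along the tool's axes at that moment; what a row does not reach only later rows make up. A row lasts 1/8 s, in which the tool goes at most 62.5 mm and 10.7 degrees, less where a joint would pass 70% of its speed; a pose out of reach is approached as far as the arm can. A call with a gripper value outside its range is refused whole. The fingers move at their own pace and stop on an object; the grip force is fixed at half the most. Time passes only in rows, so rows that repeat a pose let the fingers close. It gives the time, the measured TCP pose, the force and the opening at its end, in the units of the state.
- sensors.get_obs(): the state, without advancing time (a new reading comes with each control period).
- imaging.capture(name): name is "scene" or "top" or "wrist"; returns the picture (480x640x3 uint8, blue, green, red); there is no depth.
- imaging.calibration(name): a dict with "fx", "fy", "cx", "cy" (pixels), "world_to_cam" (4x4, takes a point from world to camera coordinates); the wrist camera has in their place "hand_eye" (4x4, takes a point from camera to tool coordinates, whose origin is the TCP and whose axes are the flange's). Camera axes: x right, y down, z forward; pixel columns grow to the right and rows downward; lengths in mm; the calibration is good to about 2 mm. A picture is of the moment at which its call begins: read the wrist's pose just before it. calibration takes no time and is no camera call.
- ticket.close_job(): hands the job in, once; it reports no verdict.
The state is a dict: "time": time; "joint_positions": joint angles; "dq": joint speeds; "tau": joint torques, N m; "tool_pos": TCP position; "tcp_rot": TCP orientation; "contact_force": force on the tool from outside, world axes, zero at the start; "moment": the same for the moment, N m; "grip_width": finger opening in mm.
Only numpy, scipy, OpenCV 4.12 (cv2) and the standard library are available. Lean on these libraries where they do the work, as an engineer would, in place of code of your own. Each camera call takes 0.05 s, during which the arm holds its last target. There are 200 camera calls.

### The job

The bowl is ready for the kiln: on the tray that holds the bowl, push the wooden marker paddle right over its pivot with the fingertips, so that it lies flat on its other side, pointing at the bowl, with the ringed face up. Only push or press it lightly, do not grip it, and leave the mug, the jar, the bowl and the other two markers as they are.

Things in the scene. Friction and masses are not known exactly. Their poses are not given: they have to be found in the camera images.
- tray_bowl: fixed wooden tray, 345 x 120 x 12 mm; the bowl stands on its +x end. Origin: at table height straight below its marker's pivot; x axis level, from the pivot towards the bowl; tray spans x -110 to 235 mm. The pivot runs along y, 75 mm above the table, between two steel cheeks (24 mm along x, 8 thick, centred at y +-38, tops 85 mm above the table)
- marker_bowl (a joint): angle of the bowl's marker, a flat 6 mm wooden paddle, about 70 g. 0 = level towards the tray's -x (plain face up), pi/2 = blade up, pi = level towards +x, the bowl (face with white ring up); stops at 0 and pi. Stiff pivot (0.05 N m): stays at any angle. Starts at 0 to 0.3
- tip_bowl (a point): middle of the free end of the blade of the bowl's marker, 82 mm from the pivot, mid-thickness. The blade is 60 mm wide; about 1 N here turns the paddle
- tail_bowl (a point): end of the tail of the bowl's marker: the paddle goes on 56 mm past the pivot, opposite the blade, 30 mm wide, bent 35 degrees towards the plain-face side. At angle 0 it slopes up towards +x, its end 46 mm ahead of and 32 mm above the pivot; nothing is under it down to the tray: pressing its end down (about 2 N) to 40 mm below the pivot lifts the blade nearly upright
- bowl: white open bowl, rim 104 mm across, 46 mm high, loose on tray_bowl, about 165 mm from the pivot; origin at the centre of its underside, z up
- tray_mug: fixed wooden tray, 345 x 120 x 12 mm; the mug stands on its +x end. Origin: at table height straight below its marker's pivot; x axis level, from the pivot towards the mug; tray spans x -110 to 235 mm. The pivot runs along y, 75 mm above the table, between two steel cheeks (24 mm along x, 8 thick, centred at y +-38, tops 85 mm above the table)
- marker_mug (a joint): angle of the mug's marker, a flat 6 mm wooden paddle, about 70 g. 0 = level towards the tray's -x (plain face up), pi/2 = blade up, pi = level towards +x, the mug (face with white ring up); stops at 0 and pi. Stiff pivot (0.05 N m): stays at any angle. Starts at 0 to 0.3
- tip_mug (a point): middle of the free end of the blade of the mug's marker, 82 mm from the pivot, mid-thickness. The blade is 60 mm wide; about 1 N here turns the paddle
- tail_mug (a point): end of the tail of the mug's marker: the paddle goes on 56 mm past the pivot, opposite the blade, 30 mm wide, bent 35 degrees towards the plain-face side. At angle 0 it slopes up towards +x, its end 46 mm ahead of and 32 mm above the pivot; nothing is under it down to the tray: pressing its end down (about 2 N) to 40 mm below the pivot lifts the blade nearly upright
- mug: white mug with one handle, 74 mm across without the handle, 82 mm high, loose on tray_mug, about 165 mm from the pivot; origin at the centre of its underside, z up
- tray_jar: fixed wooden tray, 345 x 120 x 12 mm; the jar stands on its +x end. Origin: at table height straight below its marker's pivot; x axis level, from the pivot towards the jar; tray spans x -110 to 235 mm. The pivot runs along y, 75 mm above the table, between two steel cheeks (24 mm along x, 8 thick, centred at y +-38, tops 85 mm above the table)
- marker_jar (a joint): angle of the jar's marker, a flat 6 mm wooden paddle, about 70 g. 0 = level towards the tray's -x (plain face up), pi/2 = blade up, pi = level towards +x, the jar (face with white ring up); stops at 0 and pi. Stiff pivot (0.05 N m): stays at any angle. Starts already turned over, near pi
- tip_jar (a point): middle of the free end of the blade of the jar's marker, 82 mm from the pivot, mid-thickness. The blade is 60 mm wide; about 1 N here turns the paddle
- tail_jar (a point): end of the tail of the jar's marker: the paddle goes on 56 mm past the pivot, opposite the blade, 30 mm wide, bent 35 degrees towards the plain-face side. At angle 0 it slopes up towards +x, its end 46 mm ahead of and 32 mm above the pivot; nothing is under it down to the tray: pressing its end down (about 2 N) to 40 mm below the pivot lifts the blade nearly upright
- jar: white closed round jar, 72 mm across, 92 mm high, loose on tray_jar, about 165 mm from the pivot; origin at the centre of its underside, z up

How it is judged (in metres and radians):
At the end, for the whole second after the job is handed in: The bowl's marker is turned over to at least 3.0 rad (within 0.14 rad of its far stop) and at rest; bowl, mug and jar are within 20 mm of where they were, and the blade ends of the mug's and jar's markers too (value of joint marker_bowl above 3 rad and velocity of joint marker_bowl between -0.1 and 0.1 rad/s and distance of each of bowl, mug, jar, tip_mug, tip_jar from where it was at the start of the episode below 0.02 m); the robot touches nothing.
It fails at once if bowl lifted, shifted by more than 20 mm or tipped (distance of bowl from where it was at the start of the episode above 0.02 m or angle between bowl's own z axis and vertical above 0.3 rad).
It fails at once if mug lifted, shifted by more than 20 mm or tipped (distance of mug from where it was at the start of the episode above 0.02 m or angle between mug's own z axis and vertical above 0.3 rad).
It fails at once if jar lifted, shifted by more than 20 mm or tipped (distance of jar from where it was at the start of the episode above 0.02 m or angle between jar's own z axis and vertical above 0.3 rad).
It fails at once if the mug's or the jar's marker moved (blade end by more than 20 mm) (distance of any of tip_mug, tip_jar from where it was at the start of the episode above 0.02 m).
It fails at once if the bowl's marker gripped, or borne on with more than 30 N while it stands still short of its far stop (contact force between the fingers and marker_bowl above 30 N and velocity of joint marker_bowl between -0.1 and 0.1 rad/s and value of joint marker_bowl below 2.9 rad).
It also fails if it takes over 48 s, if anything falls off the work surface, if the arm or the gripper's body presses on something with over 40 N, if the wrist force passes 120 N, or if a joint passes its speed limit or range.

## Working session

There is one attempt and no reset: what is moved stays moved. The work goes in short steps, Python scripts to look and compute and a tool call to move; the robot and the scene stay as the last step left them, time stands still between calls to the robot, and variables do not carry over. Pictures are saved under pics/ and viewed, about 8 in all and at most 12, crops included, and the job is handed in when it is done.

Besides the shell and the picture viewer there is one more tool, called after "Emit:" as name(argument=value, ...) on one line, values as JSON. arm_command: Moves the arm, as the interface text tells. Its arguments: {"type":"object","properties":{"increments":{"type":"array","items":{"type":"number"}}},"required":["increments"]}

```bash
mkdir -p pics
python3 - <<'E'
from plant import sensors, imaging
import cv2,numpy as np
np.set_printoptions(suppress=True,precision=4)
for n in("scene","top"):
    cv2.imwrite(f"pics/{n}0.png",imaging.capture(n)); print(n,imaging.calibration(n))
print(imaging.calibration("wrist"));print(sensors.get_obs())
E
```

```text
scene {'fx': 580.7319734144396, 'fy': 580.7319734144396, 'cx': 318.47367708713506, 'cy': 238.21611857780658, 'world_to_cam': array([[   0.7156,    0.6983,    0.0161, -439.9738],
       [   0.4995,   -0.4954,   -0.7107, -226.9708],
       [  -0.4883,    0.5166,   -0.7033, 1319.5294],
       [   0.    ,    0.    ,    0.    ,    1.    ]])}
top {'fx': 552.2776503907844, 'fy': 552.2776503907844, 'cx': 318.11230034552193, 'cy': 241.45496217855884, 'world_to_cam': array([[ -0.022 ,  -0.9996,  -0.0164,  27.2121],
       [ -0.9901,   0.0241,  -0.1382, 597.5999],
       [  0.1385,   0.0132,  -0.9903, 945.5321],
       [  0.    ,   0.    ,   0.    ,   1.    ]])}
{'fx': 342.7196614311544, 'fy': 342.7196614311544, 'cx': 317.7404826318738, 'cy': 239.64243245906147, 'hand_eye': array([[  -0.    ,   -0.9516,   -0.3073,   84.9301],
       [   1.    ,   -0.0003,    0.0007,   -0.3563],
       [  -0.0008,   -0.3073,    0.9516, -158.6538],
       [   0.    ,    0.    ,    0.    ,    1.    ]])}
{'time': 0.1, 'joint_positions': array([ 0.988 ,  0.3427,  1.5249, -0.    ,  1.2754, -0.146 ]), 'dq': array([-0.0003, -0.0001, -0.0028, -0.0013,  0.0002, -0.0002]), 'tau': array([  0.0022, -43.2005, -24.4695,   0.0719,   0.0526,  -0.0001]), 'tool_pos': array([221.8731, 475.4169, 226.1138]), 'tcp_rot': array([-3.1402, -0.0002,  2.7048]), 'contact_force': array([-0.5768, -0.5599,  0.5519]), 'moment': array([ 0.0204, -0.0186, -0.0225]), 'grip_width': 91.6865509075252}
```

View pics/scene0.png

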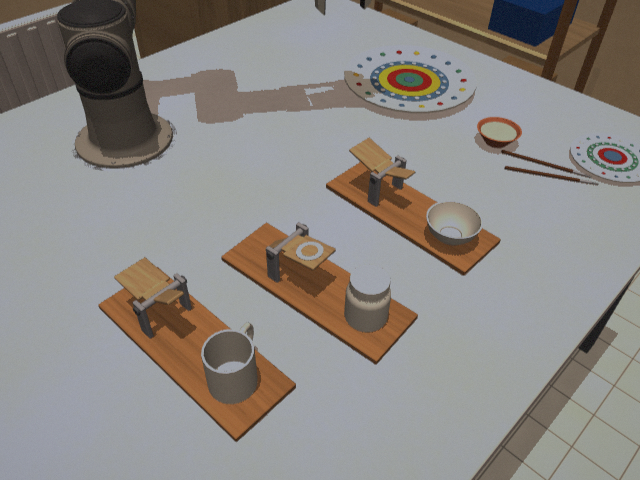

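View pics/top0.png

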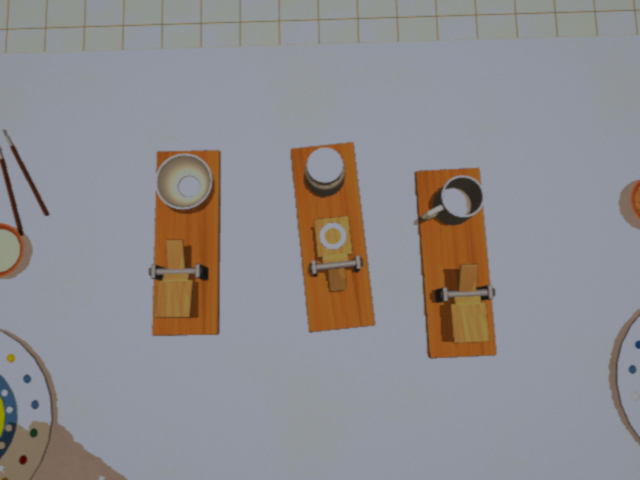

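The scene picture shows the bowl tray at the upper right: pivot about (388,170), bowl (453,225). In the top picture the same tray is on the left: rod from (152,272) to (203,271), bowl (184,182), blade end about (174,317). I'll zoom in once on both views to measure it.

Run:
```python
import cv2,numpy as np
a=cv2.imread("pics/top0.png")[140:345,135:235]; b=cv2.imread("pics/scene0.png")[130:275,320:505]
a=cv2.resize(a,None,fx=2.9,fy=2.9,interpolation=cv2.INTER_CUBIC)
b=cv2.resize(b,None,fx=2.7,fy=2.7,interpolation=cv2.INTER_CUBIC)
c=np.zeros((600,800,3),np.uint8); c[:a.shape[0],:a.shape[1]]=a; c[:b.shape[0],300:300+b.shape[1]]=b
cv2.imwrite("pics/z.png",c); print(a.shape,b.shape)
```

```text
(594, 290, 3) (392, 500, 3)
```

View pics/z.png

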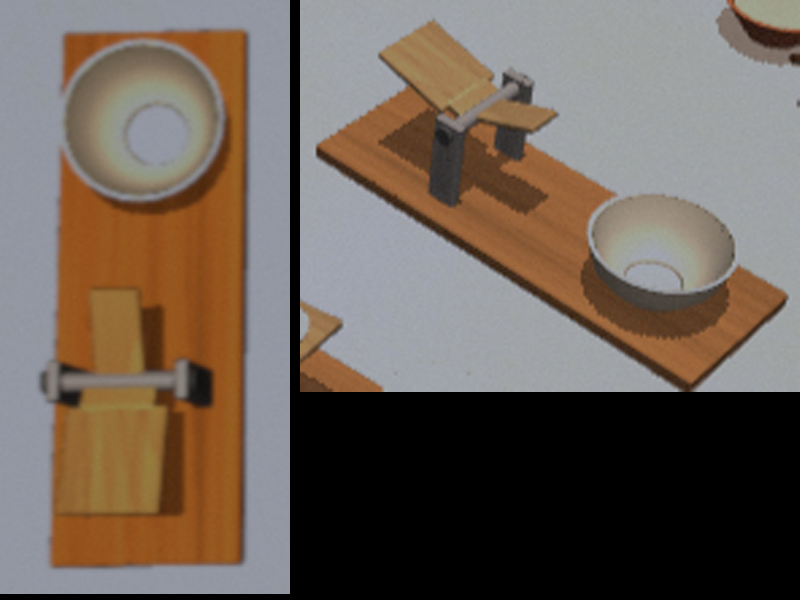

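The zoom gives matching points in both views: cheek tops, blade end, tail end, bowl rim and tray corners. I'll triangulate those.

```bash
cat > h.py <<'E'
import numpy as np,cv2
from plant import sensors, imaging
np.set_printoptions(suppress=True,precision=2)
def P(n):
    c=imaging.calibration(n); K=np.array([[c["fx"],0,c["cx"]],[0,c["fy"],c["cy"]],[0,0,1]]); return K@c["world_to_cam"][:3]
def tri(t,s):
    X=cv2.triangulatePoints(P("top"),P("scene"),np.array(t,float).reshape(2,1),np.array(s,float).reshape(2,1)); X=(X[:3]/X[3]).ravel()
    q=P("top")@np.r_[X,1]; return X,np.linalg.norm(q[:2]/q[2]-t)
def onz(n,p,z):
    M=P(n); H=np.c_[M[:,0],M[:,1],M[:,2]*z+M[:,3]]; q=np.linalg.solve(H,np.r_[p,1]); return q[:2]/q[2]
E
python3 - <<'E'
from h import *
T=lambda p:np.array([135+p[0]/2.9,140+p[1]/2.9]); S=lambda p:np.array([320+(p[0]-300)/2.7,130+p[1]/2.7])
pr=dict(cheekL=((54,382),(450,124)),cheekR=((183,379),(517,78)))
# cheekL in top = +y; in scene the near-camera cheek is -? try both pairings
a=((54,382),(183,379)); b=((450,124),(517,78))
for i in(0,1):
  for j in(0,1): print("cheek",i,j,*tri(T(a[i]),S(b[j])))
for n,t,s in(("tip",(108,513),(406,38)),("tail",(117,290),(545,123)),("rim",(144,121),(662,247))): print(n,*tri(T(t),S(s)))
c=[onz("top",T(p),12) for p in((67,33),(245,31),(241,563),(53,565))]; print(np.array(c))
for p in((787,297),(690,388),(317,150)): print("scene",onz("scene",S(p),12))
E
```

```text
cheek 0 0 [533.08 285.77  42.98] 15.292250373624963
cheek 0 1 [548.2  296.86  79.54] 0.771183230162254
cheek 1 0 [548.33 220.58  79.42] 0.900741709542348
cheek 1 1 [566.02 229.92 120.64] 18.033269001744358
tip [470.77 259.86  94.09] 0.9601571300158143
tail [601.49 258.24  89.23] 1.3208850396905512
rim [713.27 253.48  48.13] 0.7803169610327203
[[781.82 313.02]
 [780.01 196.44]
 [437.73 197.99]
 [439.03 315.54]]
scene [786.88 311.28]
scene [787.46 192.07]
scene [447.51 194.2 ]
```

Pivot ≈ (549, 257) and the tray's x axis lies along world x. The blade angle is about 0.25. The plan is to shut the fingers, press the tail down, then push the ring face over from behind. First I'll move above the tail and turn the tool square to the tray.

Emit:
arm_command(increments=[1,-40,-4,0,-3,1,-80,-8,0,-6,1,-120,-12,0,-9,1,-160,-16,0,-12,1,-200,-20,0,-15,1,-240,-24,0,-18,1,-280,-28,0,-21,1,-320,-32,0,-24,1,-360,-36,0,-25,1,-400,-38,0,-25,1,-431,-40,0,-25,1,-431,-40,40,-25,1,-431,-40,80,-25,1,-431,-40,86,-25,1,-431,-40,86,-25])

```text
time: 1.98
tool_pos: [596.0, 257.3, 141.4]
tcp_rot: [3.141, 0.0, 3.141]
contact_force: [0.6, -0.5, 1.5]
grip_width: 0.5
```

Emit:
arm_command(increments=[1,0,0,15,0,1,0,0,30,0,1,0,0,37,0,1,0,0,44,0,1,0,0,51,0,1,0,0,58,0,1,0,0,65,0,1,0,0,72,0,1,0,0,79,0,1,0,0,86,0,1,0,0,93,0,1,0,0,93,0])

```text
time: 3.48
tool_pos: [595.3, 257.0, 46.8]
tcp_rot: [-3.141, -0.001, 3.141]
contact_force: [0.2, 0.3, -0.3]
grip_width: 0.3
```

Run:
```python
from h import *
b=imaging.capture("scene"); a=imaging.capture("top")
c=np.zeros((600,800,3),np.uint8)
x=cv2.resize(b[60:275,320:505],None,fx=2.7,fy=2.7); y=cv2.resize(a[140:345,110:210],None,fx=2.9,fy=2.9)
c[:x.shape[0],:x.shape[1]]=x[:600]; c[:y.shape[0],505:505+y.shape[1]]=y
cv2.imwrite("pics/p1.png",c)
```

```text
(no output)
```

View pics/p1.png

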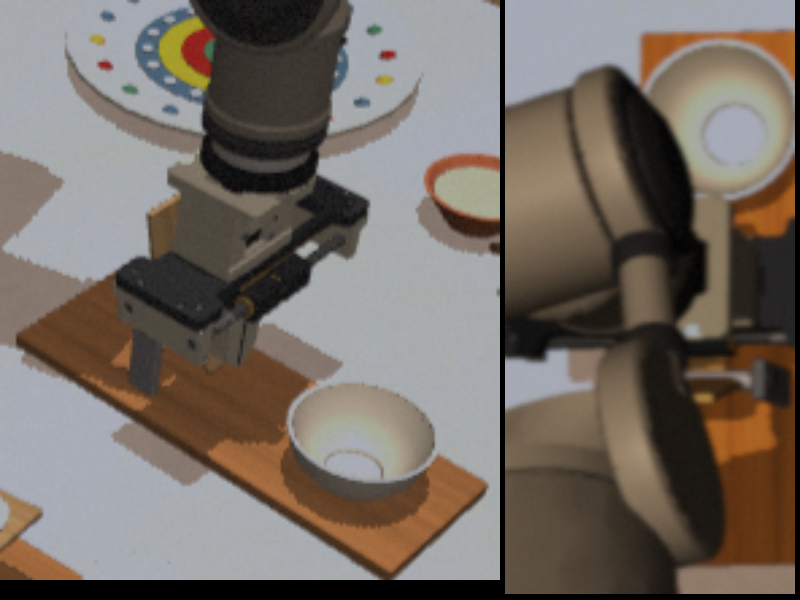

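The blade now stands nearly upright, and the bowl and tray are unchanged. Next I rise, cross over to the −x side, and come down behind the blade.

Emit:
arm_command(increments=[1,0,0,-30,0,1,0,0,-70,0,1,0,0,-115,0,1,0,0,-160,0,1,0,0,-175,0,1,30,0,-175,0,1,65,0,-175,0,1,95,0,-175,0,1,109,0,-175,0,1,109,0,-150,0,1,109,0,-115,0,1,109,0,-85,0,1,109,0,-81,0,1,109,0,-81,0])

```text
time: 5.32
tool_pos: [487.3, 257.3, 129.1]
tcp_rot: [3.141, 0.0, 3.141]
contact_force: [0.2, -0.1, 0.3]
grip_width: 0.8
```

Emit:
arm_command(increments=[1,-12,0,0,0,1,-22,0,0,0,1,-32,0,0,0,1,-42,0,0,0,1,-50,0,0,0,1,-59,0,0,0,1,-68,0,1,0,1,-77,0,5,0,1,-86,0,10,0,1,-92,0,16,0,1,-99,0,24,0,1,-102,0,31,0,1,-105,0,37,0,1,-107,0,42,0,1,-107,0,42,0])

```text
time: 7.2
tool_pos: [593.5, 257.1, 86.2]
tcp_rot: [-3.141, -0.001, 3.141]
contact_force: [-0.5, 0.5, -0.0]
grip_width: 0.3
```

Emit:
arm_command(increments=[1,-2,0,3,0,1,-4,0,6,0,1,-5,0,8,0,1,-6,0,9,0,1,-6,0,9,0])

```text
time: 7.82
tool_pos: [599.3, 257.2, 78.2]
tcp_rot: [3.142, -0.001, 3.141]
contact_force: [-3.3, -0.1, 4.5]
grip_width: 0.5
```

Run:
```python
from h import *
b=imaging.capture("scene"); cv2.imwrite("pics/p2.png",cv2.resize(b[60:275,320:505],None,fx=2.7,fy=2.7))
```

```text
(no output)
```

View pics/p2.png

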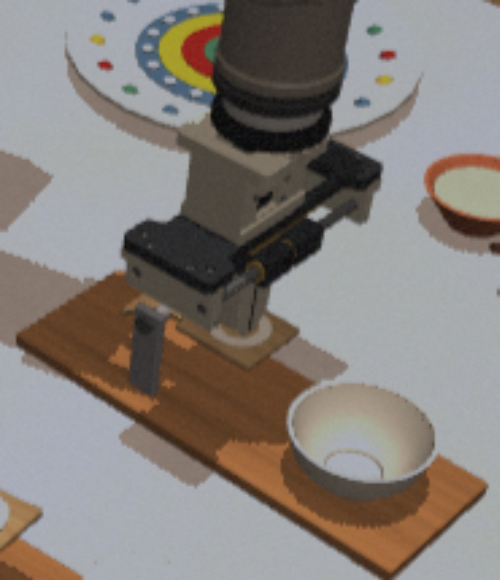

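The blade lies over towards the bowl with the ringed face up. Contact force is light (about 5 N), so I'll press on towards the stop.

Emit:
arm_command(increments=[1,0,0,1,0,1,0,0,1,0])

```text
time: 8.12
tool_pos: [599.3, 257.2, 78.1]
tcp_rot: [3.142, -0.0, 3.141]
contact_force: [-5.7, -1.3, 10.7]
grip_width: 0.2
```

It now stands still at z 78.1 while the force rises, which is the stop (75 + 3 mm). I'll lift off and check.

Emit:
arm_command(increments=[1,0,0,-10,0,1,0,0,-40,0,1,0,0,-80,0,1,0,0,-120,0,1,40,0,-150,0,1,80,40,-150,0,1,120,80,-150,0,1,160,120,-150,0,1,200,160,-150,0,1,240,200,-150,0,1,280,220,-150,0,1,300,220,-150,0,1,300,220,-150,0])

```text
time: 9.75
tool_pos: [299.2, 477.1, 227.1]
tcp_rot: [3.141, 0.001, -3.14]
contact_force: [-0.5, -0.2, 0.0]
grip_width: 0.4
```

Run:
```python
from h import *
b=imaging.capture("scene"); a=imaging.capture("top"); cv2.imwrite("pics/s3.png",b)
c=np.zeros((600,800,3),np.uint8)
x=cv2.resize(b[130:275,320:505],None,fx=2.7,fy=2.7,interpolation=2); y=cv2.resize(a[140:345,135:235],None,fx=2.9,fy=2.9,interpolation=2)
c[:y.shape[0],:y.shape[1]]=y; c[:x.shape[0],300:300+x.shape[1]]=x
z=cv2.resize(b[210:440,90:425],None,fx=.85,fy=.85);c[395:395+z.shape[0],300:300+z.shape[1]]=z
cv2.imwrite("pics/p3.png",c)
d=cv2.absdiff(b,cv2.imread("pics/scene0.png")).max(2); print("changed px mug/jar:",(d[210:440,90:425]>40).sum())
print(sensors.get_obs()["contact_force"])
```

```text
changed px mug/jar: 152
[-0.19  0.12  0.04]
```

View pics/p3.png

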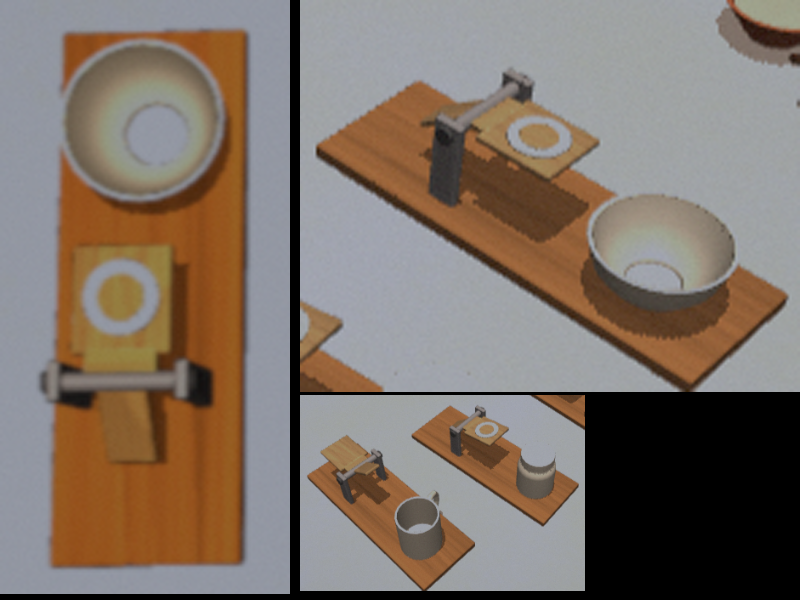

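The marker lies level with the ring up. Blade-end middle is at about (123,246) in the top crop and (573,160) in the scene crop. The bowl, mug and jar look unmoved. I'll do one numeric check before handing in.

Run:
```python
from h import *
T=lambda p:np.array([135+p[0]/2.9,140+p[1]/2.9]); S=lambda p:np.array([320+(p[0]-300)/2.7,130+p[1]/2.7])
print("tip",*tri(T((123,246)),S((573,160))),"rim",*tri(T((144,121)),S((662,247))))
from plant import ticket
X,_=tri(T((123,246)),S((573,160)))
if 65<X[2]<84: print(ticket.close_job())
```

```text
tip [629.8  258.71  72.5 ] 0.6014704949079512 rim [713.27 253.48  48.13] 0.7803169610327203
the job is handed in; nothing more can be done
None
```

The bowl's marker is turned over: it lies level, pointing at the bowl, with the ringed face up, and the job is handed in (about 10 s of the 48 s used). With the fingers shut, I pressed the tail down until the blade stood nearly upright. I then pushed the blade over from behind and pressed it lightly onto its far stop.

**Marker angle:** I had no direct reading of the angle, so this rests on two signs.
- **Contact:** the fingertips stopped at z 78.1 mm while the force rose to about 12 N, which matches the blade's top face at the stop.
- **Cameras:** two views put the blade end at about (630, 259, 72.5) mm. That is 2–3 mm under the 75 mm expected when level. The cheek tops measured 79.5 mm instead of 85 in the same way, so I put this down to calibration error and not a tilt.

**Other objects:** the bowl, mug, jar and the other two markers look unmoved in the last pictures. In the mug and jar area 152 pixels changed against the start picture; I took these for noise or shadow and did not look into them. The rim position I re-ran at the end reused the start picture's pixel readings, so it is not a separate check on the bowl.

**Robot:** the arm is clear of everything, with a contact force near 0 N.

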